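Aim the lamp and hold the test cell in its beam

ROBOT

A 7-joint arm with a two-finger parallel gripper is mounted at the origin on the work surface. World frame = base frame: x ahead of the robot, y to its left, z up, the work surface at z = 0. Lengths are in mm, angles in rad, forces in N, time in s.
With the tool pointing down it reaches from about 425 to 925 mm from the base axis. Payload 6.8 kg.
Tool frame: the origin (TCP) lies midway between the tips of the shut fingers; the grasp point (between the pads) lies 19 mm behind it; z points along the fingers, y is the line along which they close (so a half turn about z gives the same grasp; the last joint's range is limited). The gripper opens to 85 mm and grips with 20 to 120 N. Pads are 22 mm wide; open, the fingers measure 114 mm over their backs; the gripper's body (76 mm by 85 mm) begins 54 mm behind the grasp point. The pads swing forward as they close: fully open they stand 13 mm farther back than shut.
Start: joints at [1.095, 0.477, 0.022, 1.555, -0.011, 1.109, -0.083], TCP at [242.715, -629.87, 231.308] pointing down, gripper open.
Joint ranges: [-2.96, 2.96], [-0.34, 2.1], [-1.41, 1.46], [0.24, 2.44], [-1.37, 4.51], [0.17, 1.92], [-2.96, 2.96]. Speed limits (rad/s): [2.39, 2.39, 3.14, 3.14, 3.14, 3.14, 3.14].

INTERFACE

Orientations are given as a rotation vector (axis times angle).
In Python, from plant import robot gives the robot as it stands.
- The arm moves only by the shell command python3 -m pendant 'ROWS' [FORCE]. ROWS is JSON, a list of rows, each a list of 7 numbers: the shift along the tool's x, y, z in mm, then the turn, a rotation vector about the tool's x, y, z in degrees, then the gripper command: -1 is fully open, 1 is shut, values between are in proportion. A call has 1 to 12 rows; each row is the pose to reach, as a shift and turn from the pose commanded when the call began, along the tool's axes at that moment; what a row does not reach only later rows make up. A row lasts 1/12 s, in which the tool goes at most 41.7 mm and 7.16 degrees, less where a joint would pass 70% of its speed; a pose out of reach is approached as far as the arm can. A call with a gripper value outside its range is refused whole. The fingers move at their own pace and stop on an object; FORCE is the grip in N (left out, the last holds). Time passes only in rows, so rows that repeat a pose let the fingers close. It gives the time, the measured TCP pose, the force, the opening and the grip force at its end, in the units of the state.
- robot.sense(): the state, without advancing time (a new reading comes with each control period).
- robot.capture(name): name is "scene" or "side" or "wrist"; returns a dict with "pixels" (400x640x3 uint8, red, green, blue), "range_z" (400x640 float32, mm along the optical axis (not along the pixel's ray), 0 where there is no reading), "fx", "fy", "cx", "cy" (pixels), "pose" (4x4, takes a point from camera to world coordinates). Camera axes: x right, y up, looking along -z (the intrinsics and any distortion apply to the point x, -y, -z); pixel columns grow to the right and rows downward; lengths in mm; the calibration is good to about 2 mm. The wrist camera is an equidistant fisheye: a pixel r from the principal point sees the ray r / f radians off the axis. A picture is of the moment at which its call begins.
- robot.job_done(): hands the job in; it is judged then, once.
Trained networks look in the newest picture that a camera, given by its name, has taken for a name from the list of things; names that differ only in an ending like _2 or _b are one class to them, and where a whole thing is asked for, a point or a joint stands for the part that bears it (a point fixed in the world has none). Each returns a list of dicts, best first, with "confidence" (0 to 1); they miss things now and then, are a little off and sometimes report something else, mostly with a low value. They report only what shows in the picture. A call takes as long as a camera call. They do not tell look-alikes from the thing itself.
- robot.silhouettes(label, camera): "mask" (400x640 bool, what is visible of it) and "box" ([centre column, centre row, width, height] in pixels, round what is visible of it).
The state is a dict: "time": time; "qpos": joint angles; "dq": joint speeds; "joint_efforts": joint torques, N m; "tool_pos": TCP position; "orientation": TCP orientation; "contact_force": force on the tool from outside, world axes, zero at the start; "torque": the same for the moment, N m; "finger_gap": finger opening in mm; "grasp_force": force on a finger pad.
Only numpy, scipy, OpenCV 4.12 (cv2) and the standard library are available. Lean on these libraries where they do the work, as an engineer would, in place of code of your own. Each camera call takes 0.05 s, during which the arm holds its last target. There are 200 camera calls.

TASK

First turn the aim knob on top of the lamp box, a little at a time, until the sliding pointer stands exactly opposite the pointed index mark (not the round clamp), and let go of the knob. Then take the tall glass cell out of the rack, gripping it only by its two frosted faces and never touching the clear windows, and hold it upright in the light path midway between lamp lens and sensor, square to the beam so that the light goes in through one window and out through the other. Finish while still holding it there, clear of everything else; do not bump the cell against the bench, and leave the other things on the table where they are.

Things in the scene. Friction and masses are not known exactly. Their poses are not given: they have to be found in the camera images.
- light_bench: Fixed light bench: base plate 160 (x) x 315 mm (y -122 to +193), 14 thick. White lamp box 160 x 120 at y +65 to +185, its lens barrel (34 mm dia) reaching y +50; grey sensor head 60 mm wide at y -110 to -65, barrel to y -50; both tops 130 mm above the table. Free gap of 100 mm between, open above. Origin: on the table below the middle of the gap; z up.
- beam_mid (a point): Middle of the light path in the gap, 100 mm above the table; axes as the bench. The beam (6 mm thick, drawn as a pale rod that cannot be touched) runs along the bench's y at x = 0.
- knob_grip (a point): Middle of the black round knurled aim knob (32 mm diameter, 26 mm tall, vertical axis, from 9 to 35 mm above the lamp box top; this point 23 mm above the lamp box top, 153 mm above the table). On the bench it is at x = -30, y = +125 mm. Nothing near it on the lamp box stands taller than 8 mm.
- aim_knob (a joint): Angle of the aim knob (rad), range -2.4 to 2.4, counter-clockwise from above positive; starts within 0.4 of zero. Light friction (0.03 N m), stays where it is left. Each rad moves the pointer 12 mm towards the bench's +y (no backlash); clockwise moves it to -y.
- pointer_tip (a point): Tip of the flat dark steel pointer that slides along the bench's y on the scale strip on the lamp box top (77 mm to the +x side of the knob, 3.5 mm above the lamp box top). It points to the bench's +x, to the row where the index mark and the clamp sit.
- index_mark: Index mark: flat steel tab 16 mm wide, 26 mm long, 5 mm high, with a point towards the pointer (bench -x), fixed on the scale strip. Origin: at its point, on its underside; axes as the bench, so the pointer is opposite when the pointer tip has y = 0 in this frame. It may be on either side of the pointer.
- round_clamp: Plain round steel disc 18 mm across, 5 mm high, fixed on the scale strip on the other side: not the mark. Its disc centre lies 12 mm to +x of its origin.
- rack: White plastic cell rack, fixed, 190 mm (its x) x 56 mm x 22 mm high, with three 32 x 22 mm wells, 14 mm deep, in a row along x at -63, 0 and +63 mm. Origin: centre of its underside.
- cell: Tall glass cell, 30 (x, over the windows) x 20 (y) x 60 mm tall, about 55 g, loose, in one of the rack's three wells (bottom 8 mm, top 68 mm above the table). Frosted faces: the broad sides y = +-10 mm, 27 mm long, full height, off-white, matt; grip across 20 mm. Clear windows: the ends x = +-15 mm; light goes along x. Origin: centre of its underside, z up.
- cell_windows: The two clear glass windows of the tall cell, 15 mm wide, full height, standing 1.5 mm proud of the ends of the frosted sides at x = +-15 mm. Fixed to the cell; origin and axes as the cell. The fingers must not touch them.
- short_cell: A similar cell only 36 mm tall in another well: leave it. Origin: centre of its underside.
- vial: Round glass vial with black cap, 18 mm across, 50 mm tall, in another well: leave it. Origin: centre of its underside.
- drop_bottle: Small bottle, 36 mm across, 60 mm tall, standing between rack and bench. Origin: centre of its underside.
- specimen_jar: Jar with lid, 60 mm across, 70 mm tall. Origin: centre of its underside.
- screwdriver: Screwdriver with blue handle lying on the table, 170 mm long. Origin: below the middle of its length, on the table.
- soap: Bottle, 66 mm across, 160 mm tall. Origin: centre of its underside.
Not all that is in view belongs to the job. Several things have the shape of the rack; the one meant has the colours described above.

How it is judged (in metres and radians):
On the way, in this order (a step that is already met when the one before it is completed fails the run):
1. the pointer stands opposite the index mark (within 2.5 mm) and the knob is let go (y of pointer_tip in the frame of index_mark between -0.0025 and 0.0025 m and contact force between the fingers and light_bench below 0.2 N and velocity of joint aim_knob between -0.1 and 0.1 rad/s), for 0.2 s.
2. the tall cell is lifted out of the rack in the fingers (height (world z) of cell above 0.03 m and contact force between the fingers and cell above 1 N and contact force between cell and rack below 0.05 N), for 0.2 s.
At the end, for the whole second after the job is handed in: Pointer within 2.5 mm of the mark; tall cell held still by its frosted faces, touching nothing else, upright and square to the beam within 0.15 rad, within 4.5 mm of the beam sideways and 25 mm of mid-gap, the beam passing 8 to 52 mm above its bottom (y of pointer_tip in the frame of index_mark between -0.0025 and 0.0025 m and y of beam_mid in the frame of cell between -0.0045 and 0.0045 m and z of beam_mid in the frame of cell between 0.008 and 0.052 m and y of cell in the frame of beam_mid between -0.025 and 0.025 m and angle between the x axis of cell and the y axis of light_bench, either way round below 0.15 rad and angle between cell's own z axis and vertical below 0.15 rad and contact force between the fingers and cell above 1 N and contact force between the fingers and cell_windows below 0.2 N and contact force between cell and light_bench below 0.05 N and linear speed of cell below 0.02 m/s and height (world z) of cell above 0.03 m); the arm keeps its last pose, push and grip.
It fails at once if the fingers touch a clear window of the tall cell (contact force between the fingers and cell_windows above 0.5 N).
It fails at once if the tall cell is bumped against the light bench (contact force between cell and light_bench above 3 N).
It fails at once if another thing on the table or in the rack is displaced (2 cm in the rack, 4 cm elsewhere) (distance of any of short_cell, vial from where it was at the start of the episode above 0.02 m or distance of any of drop_bottle, specimen_jar, screwdriver, soap from where it was at the start of the episode above 0.04 m).
It also fails if it takes over 72 s, if anything falls off the work surface, if the arm or the gripper's body presses on something with over 40 N, if the wrist force passes 120 N, or if a joint passes its speed limit or range.

## Working session

There is one attempt and no reset: what is moved stays moved. The work goes in short steps, Python scripts to look and compute and a shell command to move; the robot and the scene stay as the last step left them, time stands still between calls to the robot, and variables do not carry over. Pictures are saved under pics/ and viewed, at most 10 in all, crops included, and the job is handed in when it is done.

```bash
ls; mkdir -p pics; cat > h.py <<'E'
import numpy as np, cv2
from plant import robot
from scipy.spatial.transform import Rotation as R
def cloud(c):
    z=c["range_z"].astype(float); v,u=np.mgrid[0:400,0:640]
    P=np.stack([(u-c["cx"])/c["fx"]*z,-(v-c["cy"])/c["fy"]*z,-z],-1)
    T=np.array(c["pose"]); W=P@T[:3,:3].T+T[:3,3]; W[z==0]=np.nan
    return W
def save(n,img): cv2.imwrite("pics/"+n,cv2.cvtColor(np.ascontiguousarray(img),cv2.COLOR_RGB2BGR))
E
python3 - <<'E'
from h import *
s=robot.sense(); print({k:np.round(v,3) for k,v in s.items()})
for n in ["scene","side"]:
    c=robot.capture(n); save(n+"0.png",c["pixels"]); W=cloud(c)
    np.savez("/tmp/%s.npz"%n,W=W,px=c["pixels"])
    for l in ["light_bench","aim_knob","index_mark","round_clamp","rack","cell","short_cell","vial","drop_bottle","specimen_jar","screwdriver","soap"]:
        for d in robot.silhouettes(l,n)[:3]:
            p=W[d["mask"]]; p=p[~np.isnan(p[:,0])]
            print(n,l,round(d["confidence"],2),np.round(d["box"]),np.round(np.median(p,0)) if len(p) else None, np.round(p.max(0)) if len(p) else None)
E
```

```text
pics
{'time': np.float64(0.0), 'qpos': array([ 1.095,  0.478,  0.022,  1.556, -0.011,  1.109, -0.083]), 'dq': array([ 0.   , -0.001,  0.   ,  0.001,  0.   , -0.001, -0.001]), 'joint_efforts': array([ 0.0000e+00, -5.9645e+01,  1.6080e+00, -2.8119e+01,  1.3000e-02,
        9.0000e-03,  0.0000e+00]), 'tool_pos': array([ 242.466, -629.314,  230.328]), 'orientation': array([-3.087e+00, -5.740e-01,  1.000e-03]), 'contact_force': array([ 0.996, -0.047, -0.553]), 'torque': array([-0.035,  0.053, -0.028]), 'grasp_force': np.float64(0.0), 'finger_gap': np.float64(85.244)}
scene light_bench 0.91 [373. 195.  94.  85.] [597. 204.  66.] [661. 381. 168.]
scene aim_knob 0.6 [387. 157.   8.   9.] [547. 256. 157.] [560. 445. 168.]
scene aim_knob 0.58 [348. 281.  41.  28.] [ 753. -179.   22.] [ 788. -153.   28.]
scene aim_knob 0.47 [249. 266.  13.  13.] [ 506. -320.   40.] [ 515. -306.   48.]
scene rack 0.91 [250. 275.  65.  40.] [ 513. -331.   22.] [ 597. -258.   48.]
scene rack 0.6 [209. 233.  59.  32.] [ 281. -275.   21.] [ 366. -222.   27.]
scene rack 0.49 [174. 293.  75.  32.] [ 353. -494.   22.] 
[... 1047 characters left out ...]
62 [329. 308.  14.  17.] [ 495. -323.   40.] [ 511. -305.   46.]
side vial 0.72 [307. 312.  12.  23.] [ 433. -331.   44.] [ 441. -259.   59.]
side drop_bottle 0.62 [328. 144.   9.  12.] [539. 253. 157.] [555. 279. 166.]
side drop_bottle 0.55 [351. 251.  14.  24.] [ 564. -136.   32.] [ 582. -119.   61.]
side specimen_jar 0.73 [297. 254.  24.  36.] [ 426. -144.   46.] [457.  -6.  74.]
side screwdriver 0.6 [419. 270.  58.  10.] [ 757. -182.   18.] [ 807. -148.   27.]
side screwdriver 0.27 [327. 144.  13.  10.] [541. 254. 155.] [555. 279. 166.]
side soap 0.67 [356. 302.  10.  19.] [ 545. -309.   42.] [ 556. -244.   68.]
side soap 0.61 [352. 251.  12.  28.] [ 563. -135.   34.] [ 579. -115.   61.]
```

```bash
python3 - <<'E'
from h import *
a=np.load("/tmp/scene.npz")["px"][120:340,130:470]; b=np.load("/tmp/side.npz")["px"][120:400,180:480]
a=cv2.resize(a,(450,291),interpolation=cv2.INTER_CUBIC)
s=np.load("/tmp/scene.npz")["px"][130:345,150:450]; save("a.png",cv2.resize(s,(795,570),interpolation=cv2.INTER_CUBIC))
save("b.png",cv2.resize(b,(640,597),interpolation=cv2.INTER_CUBIC))
# lamp top points
for n in ["scene","side"]:
    W=np.load("/tmp/%s.npz"%n)["W"]
    for lo,hi,reg in [(122,138,(400,800,0,500)),(7,20,(400,800,-100,500)),(16,26,(440,620,-400,-280))]:
        m=(W[...,2]>lo)&(W[...,2]<hi)&(W[...,0]>reg[0])&(W[...,0]<reg[1])&(W[...,1]>reg[2])&(W[...,1]<reg[3])
        p=W[m]; r=cv2.minAreaRect(p[:,:2].astype(np.float32)); print(n,lo,len(p),np.median(p[:,2]),r)
E
```

```text
scene 122 1051 130.88417204811174 ((576.7301025390625, 217.37701416015625), (163.52761840820312, 377.8283996582031), 4.662887096405029)
scene 7 1348 14.86519471712785 ((574.5620727539062, 212.0522003173828), (162.05813598632812, 396.8098449707031), 2.1922006607055664)
scene 16 651 22.526183948357243 ((515.5902099609375, -314.0408935546875), (157.92115783691406, 58.702640533447266), 7.035724639892578)
side 122 1079 128.52360655479686 ((572.5784912109375, 214.1735076904297), (159.23187255859375, 377.7097473144531), 2.0119104385375977)
side 7 1445 12.625400661511094 ((547.9427490234375, 221.64794921875), (194.49899291992188, 442.4051208496094), 14.5811767578125)
side 16 1056 20.787399763045187 ((514.5022583007812, -314.49774169921875), (155.13430786132812, 60.51833724975586), 7.968687057495117)
```

View pics/a.png

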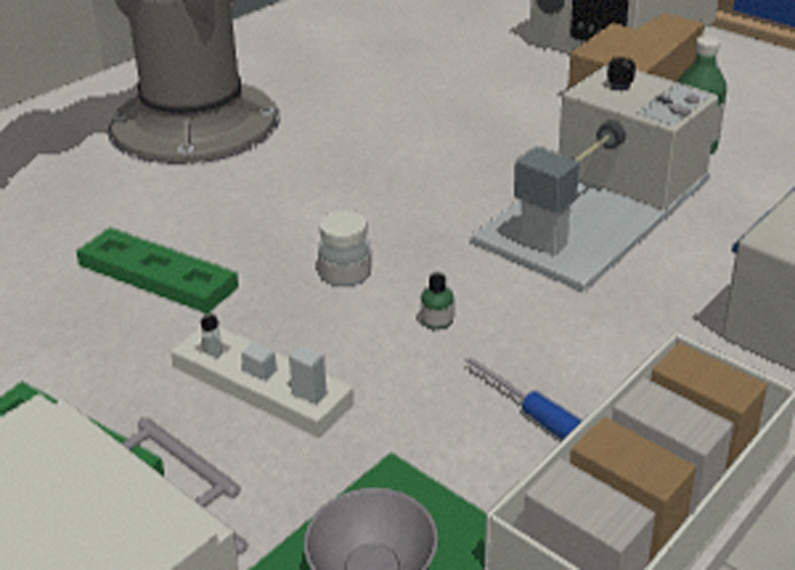

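View pics/b.png

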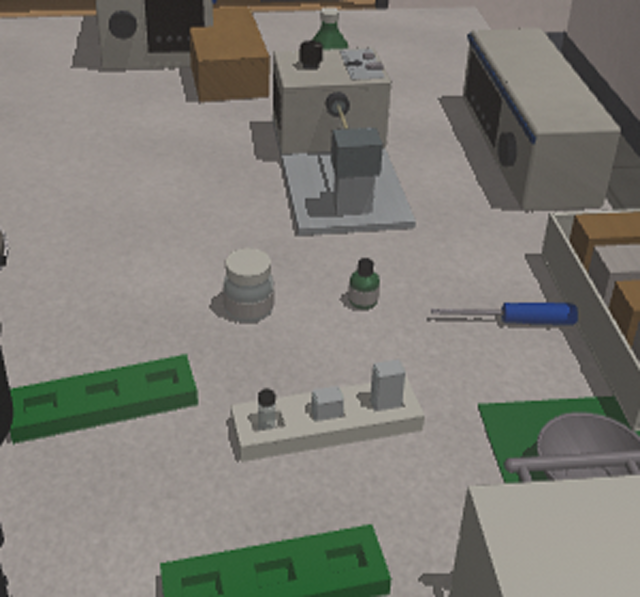

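```bash
python3 - <<'E'
from h import *
s=robot.sense(); print(np.round(R.from_rotvec(s["orientation"]).as_matrix(),3))
for n in ["scene","side"]:
    f=np.load("/tmp/%s.npz"%n);W=f["W"];px=f["px"].astype(int)
    m0=robot.silhouettes("light_bench",n)[0]["mask"]
    for lo,hi in [(120,137),(7,20)]:
        m=m0&(W[...,2]>lo)&(W[...,2]<hi); p=W[m]; 
        for nm,q in [("lamp",p[p[:,1]>175]),("sens",p[p[:,1]<150]),("all",p)]:
            if len(q)<10: continue
            q=q[np.all(np.abs(q-np.median(q,0))<250,1)]
            r=cv2.minAreaRect(q[:,:2].astype(np.float32)); print(n,lo,nm,len(q),np.round(np.median(q[:,2]),1),np.round(r[0]),np.round(r[1]),round(r[2],1))
    for l in ["rack","cell","drop_bottle","short_cell","vial"]:
        for d in robot.silhouettes(l,n)[:1]:
            p=W[d["mask"]]; z0={"rack":(16,26),"cell":(64,72),"drop_bottle":(30,66),"short_cell":(40,48),"vial":(50,62)}[l]
            p=p[(p[:,2]>z0[0])&(p[:,2]<z0[1])]; p=p[np.all(np.abs(p-np.median(p,0))<150,1)]
            r=cv2.minAreaRect(p[:,:2].astype(np.float32)); print(n,l,len(p),np.round(r[0]),np.round(r[1]),round(r[2],1))
E
```

```text
[[ 0.933  0.36   0.   ]
 [ 0.36  -0.933 -0.   ]
 [ 0.     0.    -1.   ]]
scene 120 lamp 773 130.8 [574. 264.] [159. 125.] 1.8
scene 120 sens 217 130.2 [580.  52.] [62. 49.] 2.6
scene 120 all 990 130.7 [577. 177.] [159. 299.] 1.8
scene 7 lamp 281 15.1 [625. 232.] [184. 111.] 47.6
scene 7 sens 907 14.8 [580.  82.] [162. 136.] 2.2
scene 7 all 1330 14.9 [576. 174.] [162. 321.] 2.2
scene rack 747 [ 497. -316.] [194.  59.] 7.7
scene cell 74 [ 562. -307.] [30. 24.] 0.8
scene drop_bottle 109 [ 572. -127.] [29. 26.] 55.0
side 120 lamp 795 128.4 [570. 263.] [157. 125.] 1.7
side 120 sens 224 128.1 [578.  50.] [48. 60.] 87.6
side 120 all 1019 128.4 [573. 175.] [157. 300.] 2.0
side 7 lamp 185 13.0 [571. 242.] [161. 132.] 0.8
side 7 sens 1063 12.5 [577.  83.] [160. 137.] 1.8
side 7 all 1366 12.6 [574. 162.] [160. 295.] 2.0
side rack 1239 [ 496. -317.] [189.  61.] 7.7
side cell 98 [ 558. -307.] [30. 22.] 2.0
side drop_bottle 0 [0. 0.] [0. 0.] 0.0
side short_cell 105 [ 496. -317.] [30. 23.] 3.7
side vial 53 [ 434. -325.] [15. 17.] 24.8
  return _methods._mean(a, axis=axis, dtype=dtype,
  ret = um.true_divide(
```

```bash
python3 -m pendant '[[0,0,-80,0,0,0,-1],[0,0,-80,0,0,0,-1],[377,-176,-80,0,0,0,-1],[377,-176,-80,0,0,0,-1],[377,-176,-80,0,0,0,-1],[377,-176,-80,0,0,0,-1],[377,-176,-80,0,0,0,-1],[377,-176,-80,0,0,0,-1],[377,-176,-80,0,0,0,-1],[377,-176,-80,0,0,0,-1],[377,-176,-80,0,0,0,-1],[377,-176,-80,0,0,0,-1]]'
cat >> h.py <<'E'
def wrist():
    c=robot.capture("wrist"); z=c["range_z"].astype(float); v,u=np.mgrid[0:400,0:640]
    x=(u-c["cx"])/c["fx"]; y=(v-c["cy"])/c["fy"]; r=np.hypot(x,y)+1e-9
    t=np.tan(np.minimum(r,1.5))/r
    P=np.stack([x*t*z,-y*t*z,-z],-1); T=np.array(c["pose"]); W=P@T[:3,:3].T+T[:3,3]; W[(z==0)|(r>1.45)]=np.nan
    return c,W
def proj(c,p):
    T=np.array(c["pose"]); q=(np.array(p)-T[:3,3])@T[:3,:3]; x,y,z=q[0],-q[1],-q[2]
    r=np.hypot(x,y); th=np.arctan2(r,z); return c["cx"]+c["fx"]*th*x/r, c["cy"]+c["fy"]*th*y/r
def rect(W,m,lo,hi):
    p=W[m&(W[...,2]>lo)&(W[...,2]<hi)]
    if len(p)<5: return len(p)
    p=p[np.all(np.abs(p-np.median(p,0))<150,1)]
    r=cv2.minAreaRect(p[:,:2].astype(np.float32)); return len(p),np.round(r[0],1),np.round(r[1],1),round(r[2],1),np.round(np.median(p[:,2]),1)
def state():
    s=robot.sense(); M=R.from_rotvec(s["orientation"]).as_matrix()
    print("t",s["time"],"pos",np.round(s["tool_pos"],1),"yaw",np.degrees(np.arctan2(M[1,0],M[0,0])).round(2),"z",M[:,2].round(3),"q",np.round(s["qpos"],2),"F",np.round(s["contact_force"],1),"gap",s["finger_gap"],"g",s["grasp_force"]); return s,M
E
python3 - <<'E'
from h import *
s,M=state(); c,W=wrist(); np.savez("/tmp/w1.npz",W=W,px=c["pixels"]); 
full=np.ones((400,640),bool)
for l,lo,hi in [("rack",15,28),("cell",60,76),("short_cell",38,50),("vial",48,66)]:
    for d in robot.silhouettes(l,"wrist")[:2]:
        print(l,round(d["confidence"],2),np.round(d["box"]),rect(W,d["mask"],lo,hi))
for p in [(560,-307,68),(496,-316,22)]: print(proj(c,p))
save("w1.png",c["pixels"])
E
```

```text
time: 2.9
tool_pos: [532.4, -328.3, 311.6]
orientation: [3.088, 0.574, 0.001]
contact_force: [0.8, -0.6, -0.3]
finger_gap: 85.8
grasp_force: 0.0
t 2.9 pos [ 532.4 -328.3  311.6] yaw 21.08 z [ 0. -0. -1.] q [ 0.56  0.34 -0.14  1.57  0.05  1.23 -0.79] F [ 0.8 -0.6 -0.3] gap 85.76480670152462 g 0.0
rack 0.96 [305. 177.  65. 132.] (3736, array([ 495.8, -316.5]), array([191.4,  57.3]), 7.8, np.float64(20.7))
rack 0.8 [397. 248.  64. 108.] (2976, array([ 428.8, -495.4]), array([191.9,  58.7]), 7.2, np.float64(20.7))
cell 0.6 [314. 139.  20.  25.] (365, array([ 558.3, -307.5]), array([30.9, 20. ]), 7.2, np.float64(66.6))
cell 0.21 [304. 175.  64. 128.] 0
short_cell 0.58 [305. 179.  20.  26.] (284, array([ 496.5, -316.8]), array([30.1, 19. ]), 7.8, np.float64(42.7))
vial 0.82 [296. 221.  10.  26.] (125, array([ 434.1, -324.9]), array([16.5, 15.4]), 18.1, np.float64(56.6))
(np.float64(313.05136030024585), np.float64(137.89559888051778))
(np.float64(303.96319914221704), np.float64(178.08917854047164))
```

View pics/w1.png

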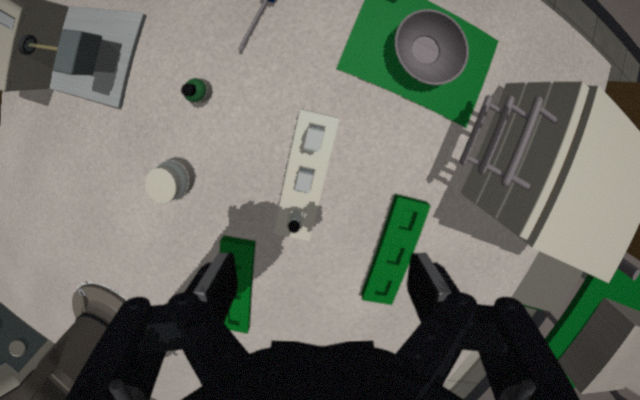

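```bash
python3 -m pendant '[[180,-444,0,0,0,0,-1],[180,-444,0,0,0,0,-1],[180,-444,0,0,0,0,-1],[180,-444,0,0,0,0,-1],[180,-444,0,0,0,0,-1],[180,-444,0,0,0,0,-1],[180,-444,0,0,0,0,-1],[180,-444,0,0,0,0,-1],[180,-444,0,0,0,0,-1],[180,-444,0,0,0,0,-1],[180,-444,0,0,0,0,-1],[180,-444,0,0,0,0,-1]]' >/dev/null
python3 -m pendant '[[40,-100,30,0,0,0,-1],[40,-100,30,0,0,0,-1],[40,-100,30,0,0,0,-1],[40,-100,30,0,0,0,-1]]'
python3 - <<'E'
from h import *
s,M=state(); c,W=wrist(); np.savez("/tmp/w2.npz",W=W,px=c["pixels"]); 
for l,lo,hi in [("light_bench",122,134),("aim_knob",155,170),("index_mark",125,145),("round_clamp",125,145),("pointer_tip",125,145)]:
    for d in robot.silhouettes(l,"wrist")[:2]:
        print(l,round(d["confidence"],2),np.round(d["box"]),rect(W,d["mask"],lo,hi))
b=np.radians(1.9);o=np.array([576.1,138.6])
def bw(x,y,z): return [o[0]+x*np.cos(b)-y*np.sin(b),o[1]+x*np.sin(b)+y*np.cos(b),z]
u,v=map(int,proj(c,bw(50,125,132))); print(u,v,proj(c,bw(-30,125,165)),proj(c,bw(0,0,14)))
p=c["pixels"][max(0,v-75):v+75,max(0,u-100):u+100]; print(max(0,v-75),max(0,u-100)); save("w2.png",cv2.resize(p,None,fx=4,fy=4,interpolation=cv2.INTER_CUBIC))
E
```

```text
time: 4.48
tool_pos: [539.1, 261.5, 279.6]
orientation: [-3.084, -0.583, 0.004]
contact_force: [-0.7, 0.4, 0.7]
finger_gap: 85.5
grasp_force: 0.0
t 4.4833 pos [539.1 261.5 279.6] yaw 21.39 z [-0.003  0.002 -1.   ] q [-0.2   0.35 -0.46  1.66  0.16  1.17 -1.89] F [-0.7  0.4  0.7] gap 85.47760502809382 g 0.0
light_bench 0.92 [389. 149. 275. 187.] (17298, array([570.3, 265.8]), array([159.9, 121.2]), 2.0, np.float64(128.9))
light_bench 0.26 [538. 236.  32.  34.] 0
aim_knob 0.9 [318. 188.  37.  44.] (1089, array([540.5, 264.8]), array([32.8, 31.7]), 26.2, np.float64(163.6))
index_mark 0.74 [370.  94.  24.  32.] (422, array([633.8, 250.9]), array([25.9, 17.6]), 4.4, np.float64(134.5))
index_mark 0.38 [386. 148. 274. 190.] (17366, array([570.4, 265.5]), array([159.4, 120.1]), 2.3, np.float64(128.9))
round_clamp 0.66 [332.  84.  20.  18.] (276, array([630.3, 288. ]), array([15.8, 16.3]), 21.5, np.float64(134.6))
pointer_tip 0.76 [347. 119.  14.  23.] (215, array([605.6, 264.8]), array([13.4, 20. ]), 70.0, np.float64(134.0))
pointer_tip 0.56 [576. 292.  21.  22.] 0
350 101 (np.float64(321.29534432832077), np.float64(189.70664592741244)) (np.float64(414.47527607776647), np.float64(169.19754212379397))
26 250
```

View pics/w2.png

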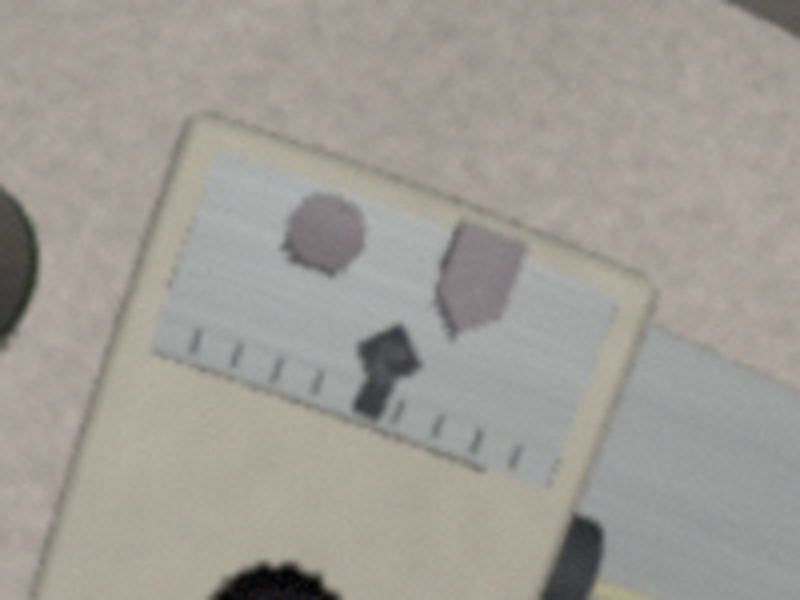

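```bash
python3 -m pendant '[[0,0,0,0,0,-7,-1],[0,0,0,0,0,-14,-1],[0,0,0,0,0,-21,-0.5],[0,0,20,0,0,-28,-0.2],[0,0,20,0,0,-35,-0.2],[0,0,20,0,0,-42,-0.2],[0,0,20,0,0,-49,-0.2],[0,0,20,0,0,-56,-0.2],[0,0,20,0,0,-63,-0.2],[0,0,20,0,0,-70,-0.2],[0,0,20,0,0,-74,-0.2],[0,0,20,0,0,-74,-0.2]]'
python3 - <<'E'
from h import *
s,M=state(); c,W=wrist()
for l,lo,hi in [("light_bench",122,134),("aim_knob",155,170)]:
    for d in robot.silhouettes(l,"wrist")[:1]:
        print(l,round(d["confidence"],2),np.round(d["box"]),rect(W,d["mask"],lo,hi))
print("to knob in tool", M.T@(np.array([541,264.3,142])-s["tool_pos"]))
E
```

```text
time: 5.78
tool_pos: [541.7, 254.8, 261.6]
orientation: [2.121, 2.317, 0.0]
contact_force: [-0.1, -0.2, 0.0]
finger_gap: 51.4
grasp_force: 0.0
t 5.7833 pos [541.7 254.8 261.6] yaw 95.05 z [ 0.001 -0.001 -1.   ] q [-0.02  0.41 -0.69  1.67  0.28  1.16 -0.7 ] F [-0.1 -0.2  0. ] gap 51.37055933173906 g 0.0
light_bench 0.83 [356. 224. 172. 246.] (18300, array([570.6, 266.3]), array([159.9, 119.8]), 2.2, np.float64(128.8))
aim_knob 0.88 [322. 185.  38.  48.] (1266, array([540.3, 265. ]), array([33.2, 32.2]), 87.4, np.float64(163.5))
to knob in tool [9.55892904e+00 6.36015919e-02 1.19608193e+02]
```

```bash
python3 -m pendant '[[10,0,20,0,0,0,-0.2],[10,0,60,0,0,0,-0.2],[10,0,95,0,0,0,-0.2],[10,0,120,0,0,0,-0.2],[10,0,120,0,0,0,-0.2],[10,0,120,0,0,0,-0.2],[10,0,120,0,0,0,0.3],[10,0,120,0,0,0,0.6],[10,0,120,0,0,0,0.6],[10,0,120,0,0,0,0.6]]' 20
python3 -c "
from h import *
state()"
```

```text
time: 6.77
tool_pos: [540.8, 267.5, 143.8]
orientation: [2.121, 2.316, 0.004]
contact_force: [-3.2, -2.2, 6.6]
finger_gap: 31.0
grasp_force: 21.1
t 6.7667 pos [540.8 267.5 143.8] yaw 95.05 z [ 0.003  0.001 -1.   ] q [-0.08  0.53 -0.65  1.78  0.39  0.95 -0.8 ] F [-3.2 -2.2  6.6] gap 30.9519682263202 g 21.0518217086792
```

```bash
python3 -m pendant '[[0,0,0,0,0,6,0.6],[0,0,0,0,0,12,0.6],[0,0,0,0,0,18,0.6],[0,0,0,0,0,24,0.6],[0,0,0,0,0,30,0.6],[0,0,0,0,0,36,0.6],[0,0,0,0,0,42,0.6],[0,0,0,0,0,48,0.6],[0,0,0,0,0,54,0.6],[0,0,0,0,0,60,0.6],[0,0,0,0,0,60,0.6]]'
cat > m.py <<'E'
from h import *
s,M=state(); c,W=wrist(); d0={}
for l in ["light_bench","index_mark","pointer_tip","round_clamp"]:
    for d in robot.silhouettes(l,"wrist")[:1]:
        d0[l]=rect(W,d["mask"],*((122,132) if l=="light_bench" else (132,140))); print(l,round(d["confidence"],2),np.round(d["box"]),d0[l])
        if l=="index_mark": u,v=map(int,d["box"][:2])
b=np.radians(1.95)
D=d0["pointer_tip"][1]-d0["index_mark"][1]; print("pointer y-mark y",D@[-np.sin(b),np.cos(b)],"dx",D@[np.cos(b),np.sin(b)])
y0=max(0,v-50);x0=max(0,u-75);save("m%d.png"%(s["time"]*100),cv2.resize(c["pixels"][y0:y0+110,x0:x0+150],None,fx=5,fy=5,interpolation=cv2.INTER_CUBIC)); print("m%d.png"%(s["time"]*100),x0,y0)
E
python3 m.py
```

```text
time: 7.68
tool_pos: [542.2, 266.8, 143.8]
orientation: [2.997, 0.94, 0.008]
contact_force: [1.6, -3.2, 7.1]
finger_gap: 31.6
grasp_force: 21.1
t 7.6833 pos [542.2 266.8 143.8] yaw 34.81 z [ 0.005  0.001 -1.   ] q [-0.25  0.49 -0.41  1.79  0.24  0.91 -1.73] F [ 1.6 -3.2  7.1] gap 31.636665354958524 g 21.114277839660645
light_bench 0.95 [388. 189. 378. 330.] (42365, array([570.7, 266.1]), array([159.7, 119.6]), 2.2, np.float64(128.9))
index_mark 0.67 [447. 125.  39.  51.] (1254, array([633.4, 251.8]), array([25.5, 16.8]), 0.6, np.float64(134.5))
pointer_tip 0.89 [416. 170.  30.  40.] (641, array([605.8, 250.1]), array([21.5, 14.4]), 19.1, np.float64(134.0))
round_clamp 0.63 [388.  89.  35.  35.] (960, array([630.1, 288.1]), array([16.9, 17.3]), 37.4, np.float64(134.6))
pointer y-mark y -0.7598606595940387 dx -27.641863391927878
m768.png 372 75
```

View pics/m768.png

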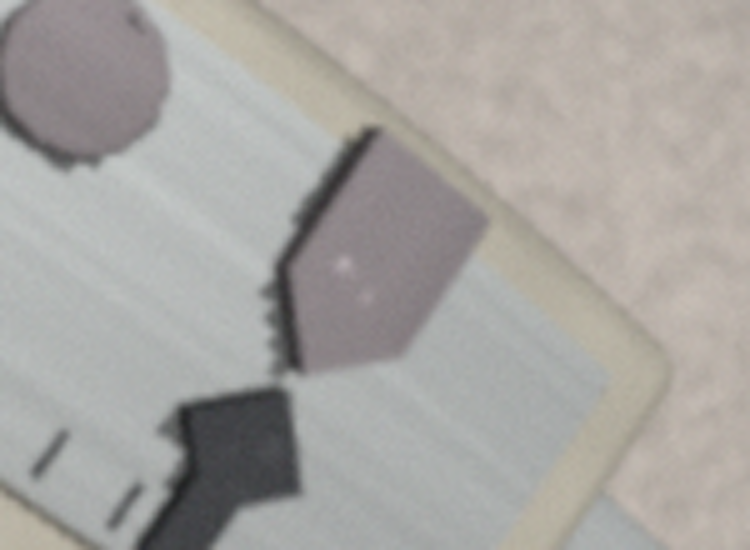

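```bash
python3 -m pendant '[[0,0,0,0,0,0,0.3],[0,0,0,0,0,0,0],[0,0,0,0,0,0,-0.2],[0,0,0,0,0,0,-0.2],[0,0,0,0,0,0,-0.2],[0,0,-20,0,0,0,-0.2],[0,0,-60,0,0,0,-0.2],[0,0,-100,0,0,0,-0.2],[0,0,-100,0,0,0,-0.2],[0,0,-100,0,0,0,-0.2]]'
python3 m.py
```

```text
time: 8.77
tool_pos: [541.2, 267.7, 244.0]
orientation: [-2.994, -0.947, -0.008]
contact_force: [0.5, 1.0, -0.9]
finger_gap: 51.4
grasp_force: 0.0
t 8.7667 pos [541.2 267.7 244. ] yaw 35.12 z [ 0.005  0.003 -1.   ] q [-0.23  0.38 -0.43  1.7   0.18  1.1  -1.67] F [ 0.5  1.  -0.9] gap 51.400452235442216 g 0.0
light_bench 0.83 [382. 176. 286. 251.] (21094, array([570.5, 265.7]), array([160. , 120.7]), 2.2, np.float64(128.8))
index_mark 0.56 [400. 116.  27.  29.] (481, array([633.3, 251.8]), array([25. , 16.1]), 4.8, np.float64(134.5))
pointer_tip 0.76 [383. 145.  20.  26.] (260, array([605.8, 252.8]), array([14.6, 21.4]), 72.3, np.float64(134.1))
round_clamp 0.92 [366.  96.  22.  23.] (346, array([629.7, 288.4]), array([17.6, 15.7]), 80.8, np.float64(134.6))
pointer y-mark y 1.9351730408412777 dx -27.450047455368836
m876.png 325 66
```

View pics/m876.png

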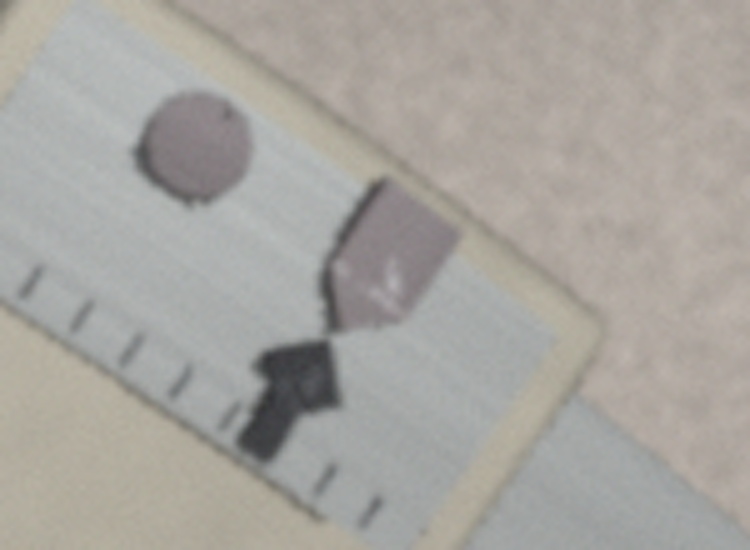

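```bash
python3 -m pendant '[[0,0,-30,0,0,0,-0.2],[-160,240,-60,0,0,7,-0.2],[-160,240,-60,0,0,14,-0.2],[-160,240,-60,0,0,21,-0.2],[-160,240,-60,0,0,27.5,-0.2],[-160,240,-60,0,0,27.5,-0.2],[-160,240,-60,0,0,27.5,-0.2],[-160,240,-60,0,0,27.5,-0.2],[-317,480,-60,0,0,27.5,-0.2],[-317,480,-60,0,0,27.5,-0.2],[-317,480,-60,0,0,27.5,-0.2],[-317,480,-60,0,0,27.5,-0.2]]' >/dev/null
python3 -c "
from h import *
state()"
```

```text
t 10.0167 pos [ 551.7 -190.3  300.3] yaw 7.59 z [-0.002  0.    -1.   ] q [ 0.33  0.28 -0.13  1.69  0.04  1.18 -1.25] F [ 1.6 -0.2  0.2] gap 51.49208120315701 g 0.0
```

```bash
python3 -m pendant '[[-8,117,0,0,0,0,-0.2],[-8,117,0,0,0,0,-0.2],[-8,117,40,0,0,0,-0.2],[-8,117,80,0,0,0,-0.2],[-8,117,110,0,0,0,-0.2],[-8,117,110,0,0,0,-0.2],[-8,117,110,0,0,0,-0.2]]' >/dev/null
python3 - <<'E'
from h import *
s,M=state(); c,W=wrist()
for l,lo,hi in [("rack",15,28),("cell",60,76),("short_cell",38,50)]:
    for d in robot.silhouettes(l,"wrist")[:1]:
        print(l,round(d["confidence"],2),np.round(d["box"]),rect(W,d["mask"],lo,hi))
        if l=="cell": u,v=map(int,d["box"][:2]); m=d["mask"]&(W[...,2]>60)
p=W[m]; cc=np.array(rect(W,m,60,76)[1]); print("delta tool",M.T@(np.append(cc,29)-s["tool_pos"]))
y0=max(0,v-60);x0=max(0,u-75);save("cell.png",cv2.resize(c["pixels"][y0:y0+115,x0:x0+150],None,fx=5,fy=5,interpolation=cv2.INTER_CUBIC)); print(x0,y0)
E
```

```text
t 10.6 pos [ 558.4 -304.4  188.9] yaw 7.59 z [-0.006  0.003 -1.   ] q [ 0.46  0.46 -0.08  1.69  0.04  1.   -1.07] F [ 0.5 -0.   0.8] gap 51.24393612334038 g 0.0
rack 0.95 [325. 224.  58. 161.] (5835, array([ 496.2, -316.6]), array([190.4,  56.9]), 7.6, np.float64(20.8))
cell 0.96 [325. 184.  27.  41.] (713, array([ 558.8, -307.9]), array([30.6, 19.8]), 7.5, np.float64(66.7))
short_cell 0.86 [324. 237.  23.  37.] (522, array([ 495.9, -316.6]), array([30.2, 20.5]), 7.4, np.float64(42.7))
delta tool [  0.79701716   4.10645762 159.85178537]
250 124
```

View pics/cell.png

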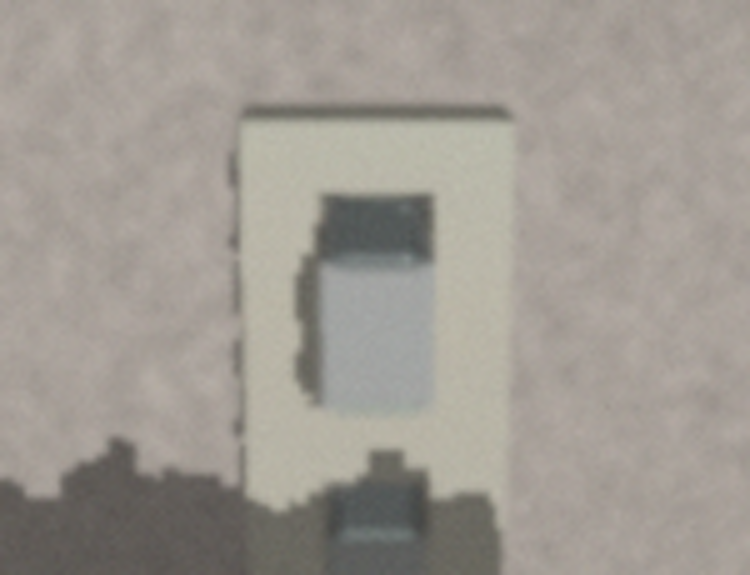

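```bash
python3 -m pendant '[[0,1.5,30,0,0,0,-0.2],[0,1.5,65,0,0,0,-0.2],[0,1.5,80,0,0,0,-0.2],[0,1.5,80,0,0,0,-0.2],[0,1.5,80,0,0,0,-0.2],[0,1.5,80,0,0,0,-0.2]]' >/dev/null
python3 - <<'E'
from h import *
s,M=state(); c,W=wrist()
for d in robot.silhouettes("cell","wrist")[:2]:
    r=rect(W,d["mask"],60,76); print(round(d["confidence"],2),np.round(d["box"]),r)
    if not isinstance(r,int): print("delta tool",M.T@(np.append(r[1],29)-s["tool_pos"]))
E
```

```text
t 11.3 pos [ 561.9 -307.4  114. ] yaw 7.59 z [ 0.004 -0.002 -1.   ] q [ 0.46  0.54 -0.07  1.74  0.05  0.86 -1.08] F [-0.1 -0.2  0.4] gap 51.310017683008276 g 0.0
0.63 [321. 217.  34.  61.] (1331, array([ 558.7, -307.8]), array([30.7, 20.3]), 8.0, np.float64(66.6))
delta tool [-3.57416119 -0.25036943 84.98312234]
```

```bash
python3 -m pendant '[[-3,0,25,0,0,0,-0.2],[-3,0,50,0,0,0,-0.2],[-3,0,75,0,0,0,-0.2],[-3,0,85,0,0,0,-0.2],[-3,0,85,0,0,0,-0.2],[-3,0,85,0,0,0,-0.2],[-3,0,85,0,0,0,-0.2]]' >/dev/null
python3 - <<'E'
from h import *
s,M=state(); s,M=state(); print("delta tool",M.T@(np.array([558.7,-307.8,29])-s["tool_pos"]))
E
```

```text
t 11.9833 pos [ 558.6 -307.9   28.2] yaw 7.57 z [ 0.003 -0.001 -1.   ] q [ 0.46  0.66 -0.07  1.78  0.07  0.7  -1.09] F [-0.8 -0.7  0.6] gap 50.88800210135382 g 0.0
t 11.9833 pos [ 558.6 -307.9   28.2] yaw 7.57 z [ 0.003 -0.001 -1.   ] q [ 0.46  0.66 -0.07  1.78  0.07  0.7  -1.09] F [-0.8 -0.7  0.6] gap 50.88800210135382 g 0.0
delta tool [ 0.12355069 -0.09826641 -0.77954417]
```

Centred. Close and lift slightly.

```bash
python3 -m pendant '[[0,0,0,0,0,0,0.2],[0,0,0,0,0,0,0.5],[0,0,0,0,0,0,0.8],[0,0,0,0,0,0,0.8],[0,0,0,0,0,0,0.8],[0,0,0,0,0,0,0.8]]' 25
python3 -m pendant '[[0,0,-10,0,0,0,0.8],[0,0,-25,0,0,0,0.8],[0,0,-50,0,0,0,0.8],[0,0,-80,0,0,0,0.8],[0,0,-115,0,0,0,0.8],[0,0,-150,0,0,0,0.8],[0,0,-150,0,0,0,0.8],[0,0,-150,0,0,0,0.8],[0,0,-150,0,0,0,0.8]]'
python3 -c "
from h import *
state()"
```

```text
time: 12.48
tool_pos: [558.0, -307.6, 27.6]
orientation: [3.134, 0.207, 0.003]
contact_force: [-1.1, 0.3, 6.8]
finger_gap: 19.5
grasp_force: 26.9
time: 13.23
tool_pos: [556.6, -307.0, 176.2]
orientation: [-3.135, -0.207, 0.001]
contact_force: [-1.1, -0.1, -0.6]
finger_gap: 19.6
grasp_force: 26.0
t 13.2333 pos [ 556.6 -307.   176.2] yaw 7.57 z [-0.001  0.    -1.   ] q [ 0.46  0.47 -0.08  1.7   0.04  0.97 -1.07] F [-1.1 -0.1 -0.6] gap 19.641919867395412 g 26.021000146865845
```

```bash
python3 -m pendant '[[3,-20,-15,0,0,-5,0.8],[10,-55,-40,0,0,-12,0.8],[16,-92,-40,0,0,-19,0.8],[23,-130,-40,0,0,-26,0.8],[29,-167,-40,0,0,-33,0.8],[36,-205,-40,0,0,-40,0.8],[42,-242,-40,0,0,-47,0.8],[49,-280,-40,0,0,-54,0.8],[55,-317,-40,0,0,-61,0.8],[61,-350,-40,0,0,-68,0.8],[67,-380,-40,0,0,-75,0.8],[72,-410,-40,0,0,-82,0.8]]'
python3 -c "
from h import *
s,M=state(); print(M.T@(np.array([575,139,216])-s['tool_pos']))"
```

```text
time: 14.23
tool_pos: [573.2, 110.3, 214.5]
orientation: [-2.221, -2.219, 0.004]
contact_force: [-0.3, -1.3, 0.0]
finger_gap: 19.8
grasp_force: 26.0
t 14.2333 pos [573.2 110.3 214.5] yaw 89.97 z [-0.003 -0.    -1.   ] q [ 0.1   0.39 -0.51  1.77  0.22  1.04 -0.49] F [-0.3 -1.3  0. ] gap 19.845665541288408 g 26.01034551858902
[28.74170687  1.76746359 -1.48417877]
```

```bash
python3 -m pendant '[[15,1,0,0,0,-1,0.8],[29,2,0,0,0,-2,0.8],[29,2,0,0,0,-2,0.8],[29,2,0,0,0,-2,0.8],[29,2,0,0,0,-2,0.8]]' >/dev/null
python3 - <<'E'
from h import *
s,M=state()
for n in ["wrist","scene","side"]:
    if n=="wrist": c,W=wrist()
    else: c=robot.capture(n); W=cloud(c)
    m=robot.silhouettes("light_bench",n)
    if m:
        m=m[0]["mask"]; p=W[m]
        print(n,"lamp",rect(W,m&(W[...,1]>190),120,136),"sens",rect(W,m&(W[...,1]<115),120,136))
        print(n,"base",rect(W,m&(W[...,1]<190),8,18))
    for d in robot.silhouettes("cell",n)[:2]:
        print(n,"cell",round(d["confidence"],2),np.round(d["box"]),rect(W,d["mask"],150,270))
    save("p_%s.png"%n,c["pixels"])
E
```

```text
t 14.65 pos [576.9 135.2 215.7] yaw 91.34 z [-0.001 -0.002 -1.   ] q [ 0.06  0.41 -0.51  1.75  0.23  1.05 -0.51] F [ 1.  -1.6 -0.4] gap 19.55322519274315 g 26.004186272621155
wrist lamp (20180, array([570.6, 251. ]), array([161.3,  91.9]), 1.3, np.float64(128.8)) sens 0
wrist base (14873, array([576.1, 106. ]), array([160.7, 173.3]), 2.2, np.float64(12.6))
wrist cell 0.87 [322. 271.  55. 112.] (5193, array([576.4, 135.6]), array([21.9, 31.5]), 1.4, np.float64(253.8))
scene lamp (723, array([575.1, 261.8]), array([156.9, 121.5]), 2.7, np.float64(130.8)) sens (209, array([581.1,  53.9]), array([59.1, 49.8]), 2.6, np.float64(130.2))
scene base (1095, array([578. , 103.3]), array([161.7, 175.8]), 2.2, np.float64(14.8))
side lamp (686, array([569. , 263.6]), array([156.5, 122.3]), 2.2, np.float64(128.3)) sens (226, array([577.7,  50.6]), array([59.2, 47.4]), 3.5, np.float64(128.1))
side base (1210, array([576. , 101.6]), array([159.9, 179.3]), 0.9, np.float64(12.5))
side cell 0.7 [325. 146.  12.  11.] (71, array([540.9, 262.4]), array([29.6, 34.7]), 50.0, np.float64(161.8))
side cell 0.47 [343. 142.  10.  28.] (191, array([576.5, 132.1]), array([26.8, 28.4]), 18.9, np.float64(232.0))
```

View pics/p_wrist.png

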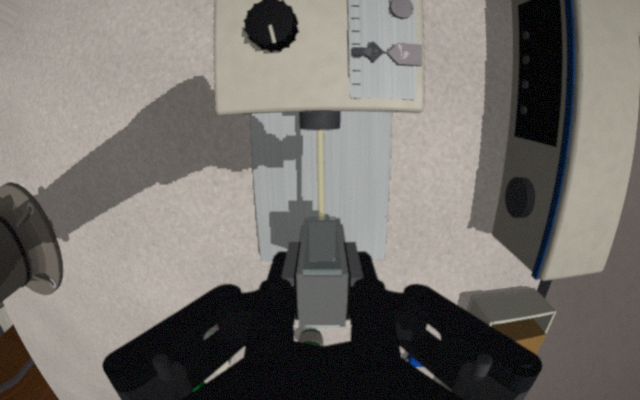

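```bash
python3 - <<'E'
from h import *
s,M=state(); c,W=wrist(); T=np.array(c["pose"]); print("cam in tool",M.T@(T[:3,3]-s["tool_pos"]))
E
python3 -m pendant '[[4,-1.5,15,0,0,-0.7,0.8],[4,-1.5,30,0,0,-0.7,0.8],[4,-1.5,45,0,0,-0.7,0.8],[4,-1.5,55,0,0,-0.7,0.8],[4,-1.5,55,0,0,-0.7,0.8],[4,-1.5,55,0,0,-0.7,0.8]]'
```

```text
t 15.1 pos [576.8 137.4 216.4] yaw 91.55 z [ 0. -0. -1.] q [ 0.06  0.41 -0.52  1.75  0.23  1.05 -0.51] F [-0.1  0.5 -0. ] gap 19.758129521395254 g 26.00508213043213
cam in tool [  76.27721494   -0.36228499 -141.20061188]
time: 15.65
tool_pos: [575.0, 141.6, 161.1]
orientation: [-2.177, -2.265, 0.001]
contact_force: [0.8, -1.0, 0.0]
finger_gap: 19.7
grasp_force: 26.0
```

```bash
python3 -m pendant '[[-1,0,10,0,0,0,0.8],[-1,0,22,0,0,0,0.8],[-1,0,34,0,0,0,0.8],[-1,0,46,0,0,0,0.8],[-1,0,58,0,0,0,0.8],[-1,0,68,0,0,0,0.8],[-1,0,71,0,0,0,0.8],[-1,0,71,0,0,0,0.8],[-1,0,71,0,0,0,0.8],[-1,0,71,0,0,0,0.8],[-1,0,71,0,0,0,0.8]]' >/dev/null
python3 - <<'E'
from h import *
s,M=state()
c,W=wrist(); save("f_wrist.png",c["pixels"]); 
m=robot.silhouettes("light_bench","wrist")[0]["mask"]; print("lamp",rect(W,m&(W[...,1]>190),120,134))
for d in robot.silhouettes("cell","wrist")[:2]: print("cell",round(d["confidence"],2),rect(W,d["mask"],100,140))
c=robot.capture("side"); d=robot.capture("scene")
a=cv2.resize(c["pixels"][110:240,290:410],(396,429),interpolation=cv2.INTER_CUBIC); b=cv2.resize(d["pixels"][130:260,320:440],(396,429),interpolation=cv2.INTER_CUBIC)
save("f_both.png",np.hstack([a,b]))
E
```

```text
t 16.5667 pos [575.7 140.8  91. ] yaw 92.27 z [ 0.001  0.    -1.   ] q [ 0.01  0.55 -0.47  1.85  0.33  0.82 -0.59] F [-0.  -0.5 -0.3] gap 19.663511700483262 g 26.001780331134796
lamp (53077, array([571.5, 235.3]), array([159.6,  59.6]), 2.3, np.float64(128.8))
cell 0.95 (4289, array([576. , 128.9]), array([21.2, 56. ]), 3.6, np.float64(129.5))
```

View pics/f_wrist.png

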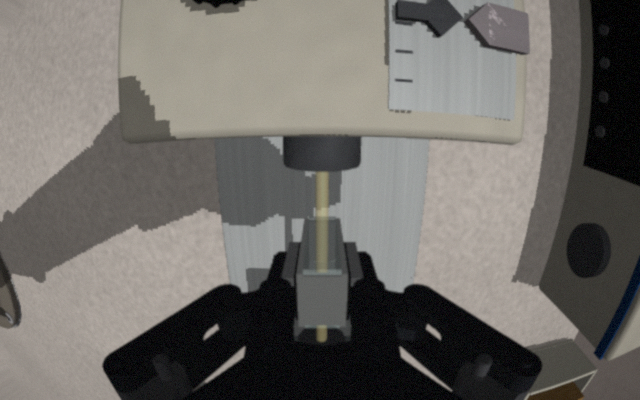

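View pics/f_both.png

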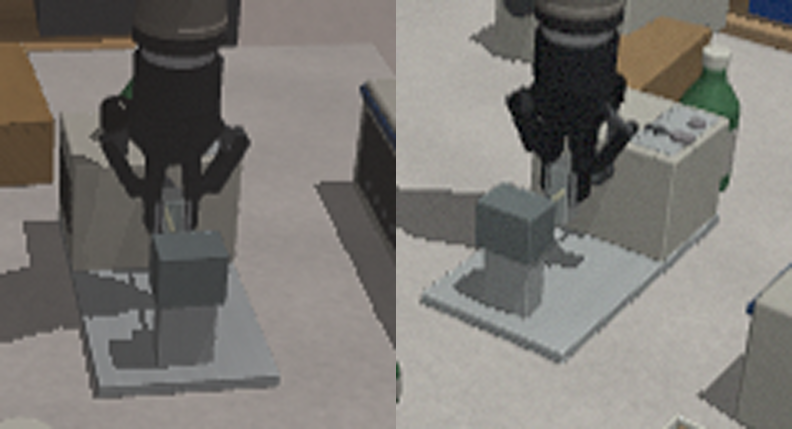

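The beam (column 322) passes through the middle of the cell. The pointer (460,15) is still opposite the mark, and nothing touches the bench.

```bash
python3 -c "
from plant import robot
print(robot.job_done())"
```

```text
the job is handed in; nothing more can be done
None
```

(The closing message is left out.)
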